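Feel the roller gap of a seed drill with a taper gauge

TASK

Take the red-handled taper gauge out of its pocket in the orange tool caddy and, keeping hold of it, slide it thin end down into the slot on top of the green seed drill, its flat face along the steel plate, until the hidden roller makes it drag: stop when it takes about 8 newtons of downward push to slide it further, and do not force it. Then let go and leave the gauge standing upright in the slot, snug at that depth, and leave everything else where it is.

Things in the scene. Friction and masses are not known exactly. Their poses are not given: they have to be found in the camera images.
- gauge: loose steel taper gauge, 154 mm long, upright (own z up), about 0.12 kg. Origin: middle of the flat face's bottom edge. Flat face in the plane x=0; blade on its -x side, 24 mm wide (y), 3 mm thick at the tip, 1 mm thicker per 5 mm of height, 18 mm thick from z=75 to 110. Red handle x=-22..+4, y=-20..+20, z=110..154. At the start it hangs by the handle's underside on the caddy's deck
- gauge_tip (a point): same point and axes as gauge: the middle of the flat face's bottom edge, at the thin end
- gauge_handle (a point): centre of the red plastic handle block (26 mm along x, 40 mm along y, 44 mm high), axes as gauge; grip it from above across either pair of sides. A white stripe on its top lies along the edge on the flat face's side (+x); at the start that side looks towards the caddy's black bar
- sower: fixed green seed drill with two yellow wheels, about 130 x 196 mm, 124 mm over the wheels, deck 105 mm high. Origin on the table below the slot's plate face. A level roller (axis along y, radius 10 mm, not measured) lies inside at z=75 mm: it rests 7 to 15 mm from the plate face, differently each time, and yields towards -x against a spring of 5 N/mm. The slot is free below it down to the table
- sower_mouth (a point): on the steel plate's face, middle of the slot, at deck height; axes as sower, z up. The slot in the deck runs from this face 26 mm to -x and 42 mm along y; the plate face is upright, with a 45 degree lead-in slope 7 mm high at its upper edge. The gauge's flat face (its x axis) must look to this point's +x, the side of the white stripe on the deck and of the dark handle stub (brass knob at -x)
- caddy: fixed orange tool caddy, 180 x 300 mm, flat deck 120 mm high, black carrying bar along its +x edge 136 mm high, tilt-out bins at -x. Origin: centre of its underside. The gauge's pocket is an upright hole 26 (x) by 32 mm (y) in the deck, centred at x=-10, y=0, and open to the table; lift the gauge straight up by 115 mm or more to clear it
- trowel: steel garden trowel with a wooden handle, about 340 mm long, lying flat (30 mm high); bystander
- rake: small three-tined hand rake with a dark wooden handle, about 290 mm long, lying flat (30 mm high); bystander
- pot: white ceramic pot, 120 mm across, 100 mm high; bystander
- clay: terracotta pot, 100 mm across, 90 mm high; bystander
- jar: grey plastic jar with a black dial lid, 90 mm across, 117 mm high; bystander
- block: piece of brick, 100 x 50 x 25 mm, lying between the robot and the work; bystander
- tin: blue tin, 70 mm across, 90 mm high; bystander
Things that resemble listed ones, but are neither listed nor needed, are in the scene too. Of the things that look like the gauge, the middle-sized one is meant.

How it is judged:
By the outcome, as a careful person would: the job done as asked, in the order asked, and still so for the second after the job is handed in, with the robot touching nothing.
It also fails if it takes over 48 s, if anything falls off the work surface, if the arm or the gripper's body presses on something with over 40 N, if the wrist force passes 120 N, or if a joint passes its speed limit or range.

ROBOT

A 6-joint arm with a two-finger parallel gripper is mounted at the origin on the work surface. World frame = base frame: x ahead of the robot, y to its left, z up, the work surface at z = 0. Lengths are in m, angles in degrees, forces in N, time in s.
With the tool pointing down it reaches from about 0.35 to 0.875 m from the base axis. Payload 4.2 kg.
Tool frame: the origin (TCP) lies at the very end of the fingers, on their centre line; the grasp point (between the pads) lies 19 mm behind it (r.grip_point_offset is the distance from the TCP to the grasp point, in m); z points along the fingers, y is the line along which they close (so a half turn about z gives the same grasp; the last joint's range is limited). The gripper opens to 87 mm and grips with 3 to 60 N. Pads are 19 mm wide; open, the fingers measure 117 mm over their backs; the gripper's body (75 mm by 190 mm) begins 51 mm behind the grasp point.
Start: joints at [-55.256, 22.042, 0.453, 0, -68.411, -14.817], TCP at [0.213, -0.588, 0.223] pointing down, gripper open.
Joint ranges: [-179.83, 179.83], [-69.29, 118.12], [-61.27, 80.66], [-181.25, 117.63], [-171.15, -9.14], [-177.46, 177.46]. Speed limits (degrees/s): [159.86, 159.86, 180, 180, 180, 180].

INTERFACE

Orientations are given as a 3x3 rotation matrix whose columns are the frame's x, y, z axes.
In Python, from station import r gives the robot as it stands.
- The arm moves only by the tool move_arm, never from a script. Its argument "series" is a list of rows, each a list of 3 entries, a list of its own where there are three numbers: the turn, a rotation vector about the tool's x, y, z as a fraction of full scale, then the shift along the tool's x, y, z as a fraction of full scale, then the opening, from 0 (shut) to 1 (fully open). A call has 1 to 12 rows; each row shifts and turns the commanded pose from where the row before left it, along the tool's axes as they then stand; what a row does not reach is not made up. Full scale, the value 1, is 0.5 m for a shift and 0.1 rad for a turn. A row lasts 1/10 s, in which the tool goes at most 50 mm and 8.59 degrees, less where a joint would pass 70% of its speed; a pose out of reach is approached as far as the arm can. A call with a number of a shift or a turn outside -1 to 1 is refused whole. A call with a gripper value outside its range is refused whole. The fingers move at their own pace and stop on an object; the grip force is fixed at half the most. Time passes only in rows, so rows that do not move let the fingers close. It gives the time, the measured TCP pose, the force, the opening and the grip force at its end, in the units of the state.
- r.sense(): the state, without advancing time (a new reading comes with each control period).
- r.capture(name): name is "scene" or "top" or "wrist"; returns a dict with "img" (480x640x3 uint8, red, green, blue), "fx", "fy", "cx", "cy" (pixels), "origin" and "orientation" of the camera in the world. Camera axes: x right, y up, looking along -z (the intrinsics and any distortion apply to the point x, -y, -z); pixel columns grow to the right and rows downward; lengths in m; the calibration is good to about 2 mm. The wrist camera is an equidistant fisheye: a pixel r from the principal point sees the ray r / f radians off the axis. A picture is of the moment at which its call begins. There is no depth.
- r.finish_job(): hands the job in; it is judged then, once.
Trained networks look in the newest picture that a camera, given by its name, has taken for a name from the list of things; names that differ only in an ending like _2 or _b are one class to them, and where a whole thing is asked for, a point or a joint stands for the part that bears it (a point fixed in the world has none). Each returns a list of dicts, best first, with "score" (0 to 1); they miss things now and then, are a little off and sometimes report something else, mostly with a low value. They report only what shows in the picture. A call takes as long as a camera call. They do not tell look-alikes from the thing itself.
- r.cut_out(target, camera): "pixels" (480x640 bool, what is visible of it) and "centre" ([column, row] in pixels, amid what is visible of it).
- r.pinpoint(target, camera): "centre" ([column, row] in pixels: a listed point, or the origin of a listed thing).
The state is a dict: "time_s": time; "joints": joint angles; "joint_velocities": joint speeds; "effort": joint torques, N m; "tcp_pos": TCP position; "ee_rot": TCP orientation; "wrist_force": force on the tool from outside, world axes, zero at the start; "moment": the same for the moment, N m; "gripper_width": opening from 0.0 (shut) to 1.0 (fully open); "gripper_force": force on a finger pad.
Only numpy, scipy, OpenCV 4.12 (cv2) and the standard library are available. Lean on these libraries where they do the work, as an engineer would, in place of code of your own. Each camera call takes 0.05 s, during which the arm holds its last target. There are 200 camera calls.

## Working session

There is one attempt and no reset: what is moved stays moved. The work goes in short steps, Python scripts to look and compute and a tool call to move; the robot and the scene stay as the last step left them, time stands still between calls to the robot, and variables do not carry over. Pictures are saved under pics/ and viewed, at most 10 in all, crops included, and the job is handed in when it is done.

Besides the shell and the picture viewer there is one more tool, called after "Emit:" by a JSON object that holds its "op" and its "data". move_arm: Moves the arm, as the interface text tells. Its arguments: {"type":"object","properties":{"series":{"type":"array"}},"required":["series"]}

```bash
mkdir -p pics
cat > h.py <<'E'
import numpy as np, cv2
from station import r
def save(c,n,crop=None,scale=1):
    im=c["img"][:,:,::-1]
    if crop: x0,y0,x1,y1=crop; im=im[y0:y1,x0:x1]
    im=cv2.resize(im,None,fx=scale,fy=scale,interpolation=cv2.INTER_CUBIC); cv2.imwrite("pics/"+n,im)
def ray(c,px,fish=False):
    u=(px[0]-c["cx"])/c["fx"]; v=(px[1]-c["cy"])/c["fy"]
    if fish:
        t=np.hypot(u,v); s=np.sin(t)/max(t,1e-9); d=np.array([u*s,-v*s,-np.cos(t)])
    else: d=np.array([u,-v,-1.])
    return np.array(c["origin"]),np.array(c["orientation"])@d
def atz(c,px,z,fish=False):
    o,d=ray(c,px,fish); return o+d*(z-o[2])/d[2]
E
python3 - <<'E'
from h import *
print(r.sense()); print(r.grip_point_offset)
cs={}
for n in("scene","top"):
    c=r.capture(n); cs[n]=c; print(n,{k:np.round(v,3).tolist() for k,v in c.items() if k!="img"}); 
    for t,z in(("gauge_handle",.142),("sower_mouth",.105),("caddy",0),("sower",0),("gauge",.01)):
        for d in r.pinpoint(t,n)[:4]: print(n,t,round(d["score"],2),np.round(d["centre"]),np.round(atz(c,d["centre"],z),3))
save(cs["scene"],"s.png");save(cs["top"],"t.png")
E
```

```text
{'time_s': 0.0, 'joints': array([-5.52568148e+01,  2.20915932e+01,  3.78743671e-01, -2.97392139e-02,
       -6.84098490e+01, -1.48162069e+01]), 'joint_velocities': array([-0.02253616,  0.00867688,  0.04861538,  0.1807253 ,  0.08487014,
       -0.01762331]), 'effort': array([ 1.78878883e-03, -3.90669465e+01,  1.87408358e+01,  4.22008842e+00,
        1.10554116e-02, -2.03950285e-04]), 'tcp_pos': array([ 0.21282452, -0.58700418,  0.22144181]), 'ee_rot': array([[-9.40192971e-01, -3.40641304e-01, -8.23822290e-04],
       [-3.40642291e-01,  9.40190773e-01,  2.03470710e-03],
       [ 8.14448348e-05,  2.19364603e-03, -9.99997591e-01]]), 'wrist_force': array([-0.59132991,  0.1499797 ,  0.28619657]), 'moment': array([-0.00075518, -0.05607791,  0.08503342]), 'gripper_force': 0.0, 'gripper_width': 1.0001834114310404}
0.0187
scene {'fx': 621.707, 'fy': 621.707, 'cx': 309.325, 'cy': 238.826, 'origin': [1.038, 0.814, 1.439], 'orientation': [[-0.858, -0.402, 0.32], [0.514, -0.688, 0.513], [0.013, 0.604, 0.797]]}
scene gauge_handle 0.72 [414. 300.] [0.394 0.268 0.142]
scene gauge_handle 0.69 [375. 31
[... 377 characters left out ...]
14   0.01 ]
top {'fx': 523.3, 'fy': 523.3, 'cx': 310.625, 'cy': 231.99, 'origin': [0.381, -0.019, 1.536], 'orientation': [[0.009, 0.997, -0.073], [-1.0, 0.009, 0.004], [0.005, 0.073, 0.997]]}
top gauge_handle 0.89 [231. 286.] [0.337 0.185 0.142]
top gauge_handle 0.62 [295. 192.] [0.591 0.019 0.142]
top gauge_handle 0.47 [205. 227.] [0.494 0.257 0.142]
top sower_mouth 0.83 [409. 232.] [ 0.488 -0.295  0.105]
top caddy 0.83 [219. 228.] [0.502 0.243 0.   ]
top sower 0.71 [404. 235.] [ 0.487 -0.299  0.   ]
top gauge 0.85 [217. 322.] [0.231 0.243 0.01 ]
top gauge 0.62 [352. 199.] [ 0.592 -0.146  0.01 ]
top gauge 0.55 [216. 226.] [0.51  0.253 0.01 ]
top gauge 0.51 [380. 134.] [ 0.785 -0.228  0.01 ]
```

View pics/t.png

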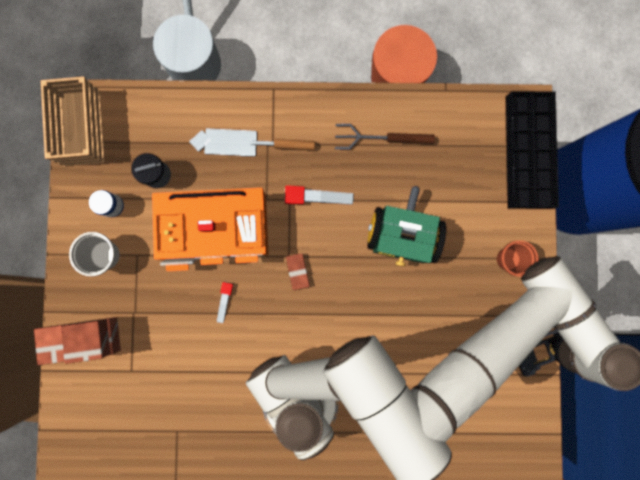

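View pics/s.png

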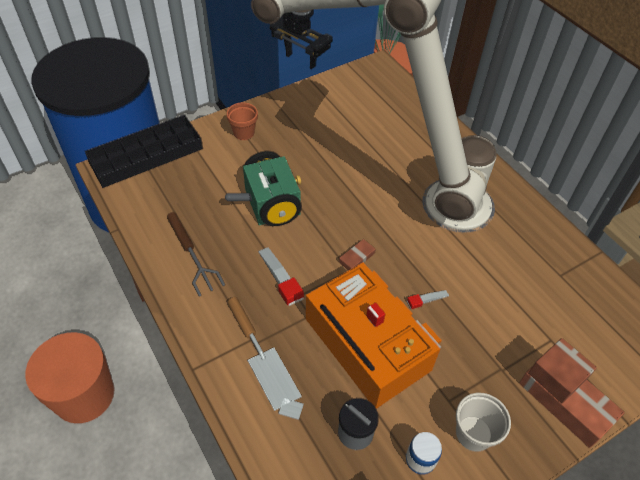

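The top view shows three red-handled look-alikes. The big one lies at (320,195), a small one lies at (225,300), and a middle-sized one stands in the caddy pocket at (206,226). The one in the pocket fits both the pocket and the size. Next I'll confirm it in a crop and measure the yaws.

```bash
cat >> h.py <<'E'
def tomove(p,yaw):
    "tool-frame turn (0.1rad units) and, after the turn, shift (units of .5m) to reach tcp p with tool y at yaw deg, pointing down"
    s=r.sense(); R=np.array(s["ee_rot"]); y=np.deg2rad(yaw)
    Y=np.array([np.cos(y),np.sin(y),0]); Z=np.array([0,0,-1.]); T=np.column_stack([np.cross(Y,Z),Y,Z])
    rv=cv2.Rodrigues(R.T@T)[0].ravel()/0.1; d=np.array(p)-s["tcp_pos"]
    print("turn",np.round(rv,2),"shift after",np.round(T.T@d/.5,4),"shift mm world",np.round(d*1e3,1))
E
python3 - <<'E'
from h import *
t=r.capture("top"); s=r.capture("scene")
for n,z in(("caddy",.12),("sower",.105)):
  for d in r.cut_out(n,"top")[:2]:
    m=d["pixels"]; ys,xs=np.nonzero(m)
    P=np.array([atz(t,(x,y),z)[:2] for x,y in zip(xs,ys)]); (c,wh,a)=cv2.minAreaRect((P*1000).astype(np.float32)); print(n,d["score"],np.round(c),np.round(wh),round(a,1))
a=cv2.resize(t["img"][180:275,145:275],(400,300),interpolation=3); b=cv2.resize(s["img"][270:360,320:440],(400,300),interpolation=3)
e=cv2.resize(t["img"][175:275,355:455],(400,300),interpolation=3)
e=cv2.resize(t["img"][180:270,360:480],(400,300),interpolation=3);f=cv2.resize(s["img"][145:235,215:335],(400,300),interpolation=3)
cv2.imwrite("pics/c.png",np.vstack([np.hstack([a,b]),np.hstack([e,f])])[:,:,::-1])
tomove([.494,.257,.3],180)
E
```

```text
caddy 0.77 [496. 250.] [216. 314.] 5.2
sower 0.89 [ 482. -287.] [216. 214.] 37.2
turn [ -0.     0.   -12.23] shift after [-1.6891 -0.5619 -0.1549] shift mm world [281.  844.5  77.4]
```

View pics/c.png

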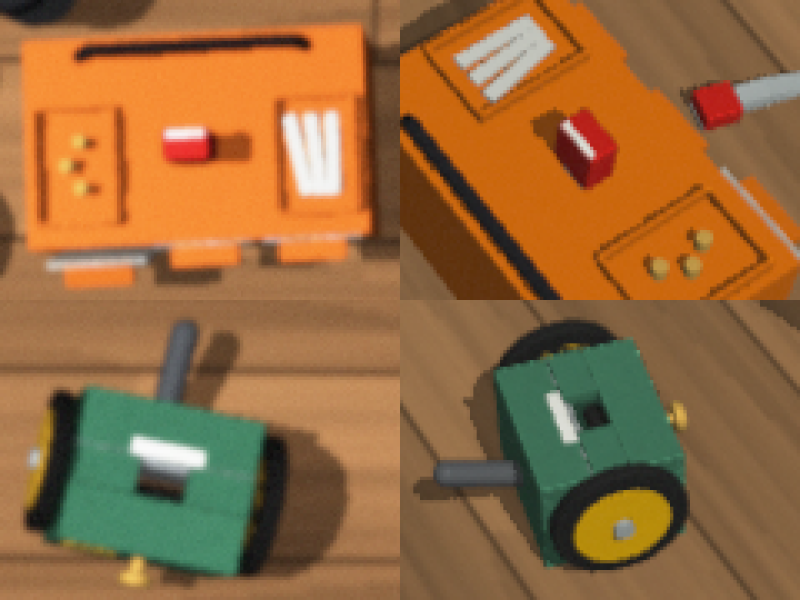

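The crop confirms it: the red handle stands in the pocket, with its white stripe on the side facing the black bar (+x). The caddy's yaw is about +3°. The sower's yaw is about -12°, with its stripe and stub up in the image. Now I move above the gauge.

Emit:
{"op": "move_arm", "data": {"series": [[[0, 0, -1], [0, 0, -0.02], 1], [[0, 0, -1], [0, 0, -0.02], 1], [[0, 0, -1], [0, 0, -0.02], 1], [[0, 0, -1], [0, 0, -0.02], 1], [[0, 0, -1], [0, 0, -0.02], 1], [[0, 0, -1], [0, 0, -0.02], 1], [[0, 0, -1], [0, 0, -0.02], 1], [[0, 0, -1], [0, 0, -0.02], 1], [[0, 0, -1], [0, 0, 0], 1], [[0, 0, -1], [0, 0, 0], 1], [[0, 0, -1], [0, 0, 0], 1], [[0, 0, -1], [0, 0, 0], 1]]}}

```text
time_s: 2.0
tcp_pos: [0.213, -0.5875, 0.3026]
ee_rot: [[-0.019, -1.0, 0.0], [-1.0, 0.019, 0.0], [-0.0, -0.0, -1.0]]
wrist_force: [-0.5, 0.7, 0.9]
gripper_width: 1.001
gripper_force: 0.0
```

Emit:
{"op": "move_arm", "data": {"series": [[[0, 0, -0.75], [-0.09, -0.03, 0], 1], [[0, 0, 0], [-0.09, -0.03, 0], 1], [[0, 0, 0], [-0.09, -0.03, 0], 1], [[0, 0, 0], [-0.09, -0.03, 0], 1], [[0, 0, 0], [-0.09, -0.03, 0], 1], [[0, 0, 0], [-0.09, -0.03, 0], 1], [[0, 0, 0], [-0.09, -0.03, 0], 1], [[0, 0, 0], [-0.09, -0.03, 0], 1], [[0, 0, 0], [-0.09, -0.03, 0], 1], [[0, 0, 0], [-0.09, -0.03, 0], 1], [[0, 0, 0], [-0.09, -0.03, 0], 1], [[0, 0, 0], [-0.09, -0.03, 0], 1]]}}

```text
time_s: 3.2
tcp_pos: [0.368, -0.0381, 0.3032]
ee_rot: [[0.052, -0.999, 0.002], [-0.999, -0.052, 0.001], [-0.0, -0.002, -1.0]]
wrist_force: [1.1, -0.6, 0.0]
gripper_width: 0.999
gripper_force: 0.0
```

```bash
python3 -c "
from h import *
tomove([.494,.257,.28],183)"
```

```text
turn [-0.02  0.    0.  ] shift after [-0.5762 -0.2825  0.0463] shift mm world [126.  295.1 -23.2]
```

Emit:
{"op": "move_arm", "data": {"series": [[[0, 0, 0], [-0.08, -0.04, 0], 1], [[0, 0, 0], [-0.08, -0.04, 0], 1], [[0, 0, 0], [-0.08, -0.04, 0], 1], [[0, 0, 0], [-0.08, -0.04, 0], 1], [[0, 0, 0], [-0.08, -0.04, 0], 1], [[0, 0, 0], [-0.08, -0.04, 0], 1], [[0, 0, 0], [-0.08, -0.04, 0.02], 1], [[0, 0, 0], [0, 0, 0.02], 1], [[0, 0, 0], [0, 0, 0], 1], [[0, 0, 0], [0, 0, 0], 1]]}}

```text
time_s: 4.2
tcp_pos: [0.4931, 0.246, 0.2827]
ee_rot: [[0.052, -0.999, -0.0], [-0.999, -0.052, -0.001], [0.001, 0.0, -1.0]]
wrist_force: [0.2, -0.8, -0.1]
gripper_width: 0.999
gripper_force: 0.0
```

Run:
```python
from h import *
c=r.capture("wrist"); save(c,"w.png"); print({k:np.round(v,3).tolist() for k,v in c.items() if k!="img"}); print(r.sense()["tcp_pos"],r.sense()["wrist_force"])
for t,z in(("gauge_handle",.142),):
  for d in r.pinpoint(t,"wrist")[:3]: print(t,round(d["score"],2),np.round(d["centre"]),np.round(atz(c,d["centre"],z,1),4))
hsv=cv2.cvtColor(c["img"],cv2.COLOR_RGB2HSV)
for d in r.cut_out("gauge_handle","wrist")[:2]:
  m=d["pixels"]; ys,xs=np.nonzero(m); P=np.array([atz(c,(x,y),.164,1)[:2] for x,y in zip(xs,ys)])
  print(d["score"],d["centre"],len(xs)); (q,wh,a)=cv2.minAreaRect((P*1000).astype(np.float32)); print(np.round(q,1),np.round(wh,1),round(a,1))
```

```text
{'fx': 371.648, 'fy': 371.648, 'cx': 319.854, 'cy': 239.903, 'origin': [0.497, 0.176, 0.445], 'orientation': [[-0.999, 0.051, 0.014], [-0.053, -0.966, -0.254], [0.001, -0.254, 0.967]]}
[0.49324722 0.24592463 0.28341596] [-0.43269067  0.24333859  0.17390939]
gauge_handle 0.8 [458. 188.] [0.3763 0.2036 0.142 ]
gauge_handle 0.74 [316. 236.] [0.4951 0.2525 0.142 ]
gauge_handle 0.71 [238.  16.] [0.5698 0.068  0.142 ]
0.81 [470.8, 195.7] 1496
[364.5 205.9] [20.3 75.4] 80.0
0.78 [237.5, 22.2] 2025
[566.7  79.4] [36.3 39.8] 87.3
```

View pics/w.png

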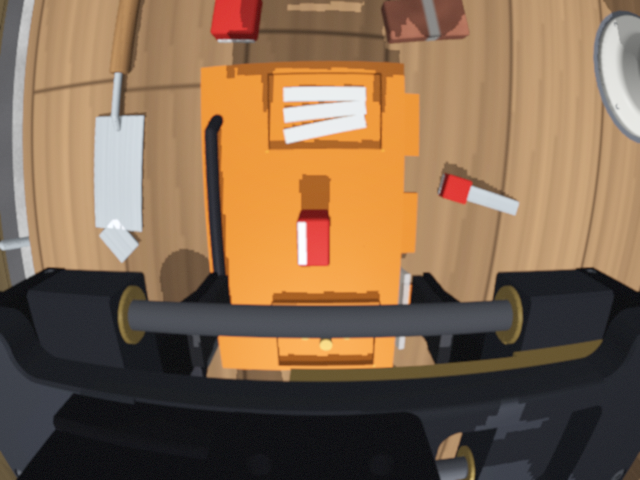

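The picture shows the handle at (313,240) with its white stripe on the left (+x, bar side) and the bar at column 215. Next I measure its top rectangle and the caddy yaw.

Run:
```python
from h import *
c=r.capture("wrist"); im=c["img"].astype(int)
w=np.zeros((480,640),bool); w[200:275,285:340]=1
red=(im[...,0]>120)&(im[...,1]<70)&(im[...,2]<80)&w; wh=(im.min(2)>150)&w
ys,xs=np.nonzero(red|wh); P=np.array([atz(c,(x,y),.164,1)[:2] for x,y in zip(xs,ys)]).astype(np.float32)*1000
print(cv2.minAreaRect(P),P.min(0),P.max(0))
ys,xs=np.nonzero(wh);Q=np.array([atz(c,(x,y),.164,1)[:2] for x,y in zip(xs,ys)]).astype(np.float32)*1000
print("stripe",cv2.minAreaRect(Q),Q.mean(0)); print(np.round(cv2.fitLine(Q,2,0,.01,.01).ravel(),3))
for px in((201,68),(404,62),(393,368)): print(atz(c,px,.12,1))
```

```text
((498.24456787109375, 248.03648376464844), (24.583799362182617, 44.51620864868164), 3.339747190475464) [484.81772 225.31342] [510.67072 270.87622]
stripe ((506.52783203125, 253.24781799316406), (7.1459527015686035, 35.11614990234375), 2.428302049636841) [506.51984 252.97743]
[ 6.10000e-02 -9.98000e-01  5.06520e+02  2.52977e+02]
[0.60676948 0.10867167 0.12      ]
[0.42705578 0.09648307 0.12      ]
[0.4078156  0.39783676 0.12      ]
```

Emit:
{"op": "move_arm", "data": {"series": [[[0, 0, -0.07], [-0.0116, -0.0092, 0.03], 1], [[0, 0, 0], [0, 0, 0.06], 1], [[0, 0, 0], [0, 0, 0.06], 1], [[0, 0, 0], [0, 0, 0.06], 1], [[0, 0, 0], [0, 0, 0.05], 1], [[0, 0, 0], [0, 0, 0.03], 1], [[0, 0, 0], [0, 0, 0.021], 1], [[0, 0, 0], [0, 0, 0], 1]]}}

```text
time_s: 5.2
tcp_pos: [0.4972, 0.2522, 0.1264]
ee_rot: [[0.058, -0.998, -0.001], [-0.998, -0.058, -0.001], [0.001, 0.001, -1.0]]
wrist_force: [-0.9, -0.6, -0.9]
gripper_width: 1.0
gripper_force: 0.0
```

Emit:
{"op": "move_arm", "data": {"series": [[[0, 0, 0], [0, 0, 0], 0], [[0, 0, 0], [0, 0, 0], 0], [[0, 0, 0], [0, 0, 0], 0], [[0, 0, 0], [0, 0, 0], 0], [[0, 0, 0], [0, 0, 0], 0], [[0, 0, 0], [0, 0, 0], 0], [[0, 0, 0], [0, 0, 0], 0], [[0, 0, 0], [0, 0, 0], 0]]}}

```text
time_s: 6.0
tcp_pos: [0.4976, 0.2529, 0.127]
ee_rot: [[0.059, -0.998, -0.0], [-0.998, -0.059, -0.0], [0.0, 0.0, -1.0]]
wrist_force: [-1.2, 0.0, -0.5]
gripper_width: 0.354
gripper_force: 0.0
```

Emit:
{"op": "move_arm", "data": {"series": [[[0, 0, 0], [0, 0, 0], 0], [[0, 0, 0], [0, 0, 0], 0], [[0, 0, 0], [0, 0, 0], 0], [[0, 0, 0], [0, 0, 0], 0], [[0, 0, 0], [0, 0, 0], 0]]}}

```text
time_s: 6.5
tcp_pos: [0.4977, 0.253, 0.127]
ee_rot: [[0.059, -0.998, 0.0], [-0.998, -0.059, 0.0], [-0.0, -0.0, -1.0]]
wrist_force: [0.9, 0.1, -1.2]
gripper_width: 0.297
gripper_force: 30.0
```

Emit:
{"op": "move_arm", "data": {"series": [[[0, 0, 0], [0, 0, -0.01], 0], [[0, 0, 0], [0, 0, -0.03], 0], [[0, 0, 0], [0, 0, -0.05], 0], [[0, 0, 0], [0, 0, -0.06], 0], [[0, 0, 0], [0, 0, -0.06], 0], [[0, 0, 0], [0, 0, -0.06], 0], [[0, 0, 0], [0, 0, -0.05], 0], [[0, 0, 0], [0, 0, -0.03], 0], [[0, 0, 0], [0, 0, -0.01], 0], [[0, 0, 0], [0, 0, 0], 0], [[0, 0, 0], [0, 0, 0], 0]]}}

```text
time_s: 7.6
tcp_pos: [0.497, 0.2526, 0.3057]
ee_rot: [[0.059, -0.998, -0.002], [-0.998, -0.059, -0.001], [0.001, 0.002, -1.0]]
wrist_force: [0.2, 0.1, -2.5]
gripper_width: 0.297
gripper_force: 30.0
```

Emit:
{"op": "move_arm", "data": {"series": [[[0, 0, 0], [0.04, 0.003, 0], 0], [[0, 0, 0], [0.08, 0.007, 0], 0], [[0, 0, 0], [0.09, 0.007, 0], 0], [[0, 0, 0], [0.09, 0.007, 0], 0], [[0, 0, 0], [0.09, 0.007, 0], 0], [[0, 0, 0], [0.09, 0.007, 0], 0], [[0, 0, 0], [0.09, 0.007, 0], 0], [[0, 0, 0], [0.09, 0.007, 0], 0], [[0, 0, 0], [0.09, 0.007, 0], 0], [[0, 0, 0], [0.09, 0.007, 0], 0], [[0, 0, 0], [0.08, 0.007, 0], 0], [[0, 0, 0], [0.03, 0.003, 0], 0]]}}

```text
time_s: 8.8
tcp_pos: [0.4862, -0.2268, 0.3057]
ee_rot: [[0.055, -0.998, -0.003], [-0.998, -0.055, 0.0], [-0.0, 0.003, -1.0]]
wrist_force: [-0.6, 0.6, -1.7]
gripper_width: 0.296
gripper_force: 30.0
```

Emit:
{"op": "move_arm", "data": {"series": [[[0, 0, 0.7], [0, 0, 0], 0], [[0, 0, 1], [0, 0, 0], 0], [[0, 0, 1], [0, 0, 0], 0], [[0, 0, 0], [0, 0, 0], 0], [[0, 0, 0], [0, 0, 0], 0]]}}

```text
time_s: 9.3
tcp_pos: [0.4873, -0.2233, 0.3065]
ee_rot: [[-0.207, -0.978, -0.001], [-0.978, 0.207, 0.0], [-0.0, 0.001, -1.0]]
wrist_force: [-0.8, -0.4, -1.1]
gripper_width: 0.298
gripper_force: 30.0
```

Run:
```python
from h import *
c=r.capture("wrist"); save(c,"w2.png"); s=r.sense(); print(s["tcp_pos"],s["ee_rot"],s["wrist_force"],s["gripper_width"],c["origin"])
for n in("wrist","top","scene"):
 if n!="wrist": k=r.capture(n)
 else: k=c
 for t in("sower_mouth",):
  for d in r.pinpoint(t,n)[:3]: print(n,t,round(d["score"],2),np.round(d["centre"]),np.round(atz(k,d["centre"],.105,n=="wrist"),4))
```

```text
[ 0.48742639 -0.22331641  0.3066951 ] [[-2.07458162e-01 -9.78243586e-01 -7.73207582e-04]
 [-9.78243891e-01  2.07458082e-01  1.82801573e-04]
 [-1.84163045e-05  7.94309273e-04 -9.99999684e-01]] [-0.41965405  0.96637506 -2.15332272] 0.2957946326586923 [ 0.47289238 -0.29207699  0.46834829]
wrist sower_mouth 0.77 [298. 144.] [ 0.4931 -0.2968  0.105 ]
top sower_mouth 0.85 [409. 234.] [ 0.4847 -0.2948  0.105 ]
scene sower_mouth 0.58 [265. 178.] [ 0.4997 -0.299   0.105 ]
```

View pics/w2.png

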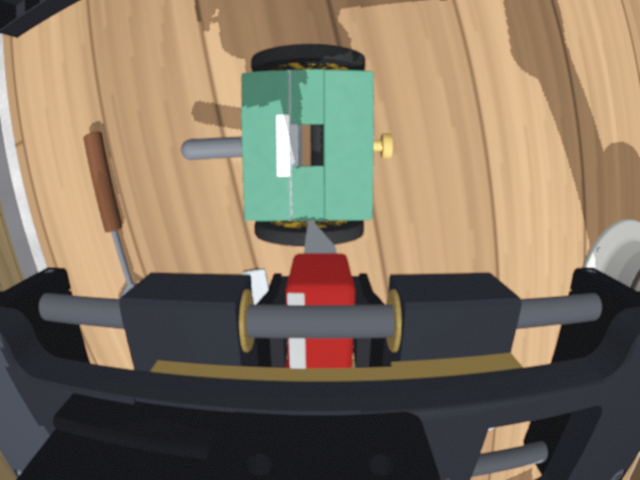

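The slot shows at about (290–324, 124–166) with the white stripe at column 283 and the brass knob at right. Image axes look aligned with the sower. The gauge hangs below, tip at (312,225). I'll check an enlarged slot crop for edges and yaw.

Run:
```python
from h import *
c=r.capture("wrist"); save(c,"w3.png",(230,60,390,240),4); 
cv2.imwrite("pics/w3.png",cv2.resize(cv2.imread("pics/w3.png"),(533,600)))
pts=dict(A=(243,72),B=(373,72),C=(243,219),D=(373,219))
for k,p in pts.items(): print(k,np.round(atz(c,p,.105,1),4))
g=c["img"].astype(int)
for row in(130,145,160): print(row,[(x,g[row,x].tolist()) for x in range(272,330)][::2])
print([(y,g[y,312].tolist()) for y in range(116,172,2)])
```

```text
A [ 0.5311 -0.38    0.105 ]
B [ 0.4074 -0.3524  0.105 ]
C [ 0.5644 -0.2359  0.105 ]
D [ 0.4361 -0.2084  0.105 ]
130 [(272, [119, 188, 163]), (274, [116, 187, 161]), (276, [195, 220, 210]), (278, [255, 255, 255]), (280, [255, 255, 255]), (282, [255, 255, 255]), (284, [255, 255, 255]), (286, [255, 255, 255]), (288, [232, 237, 236]), (290, [159, 168, 170]), (292, [151, 158, 163]), (294, [151, 159, 164]), (296, [153, 159, 166]), (298, [140, 147, 152]), (300, [114, 120, 125]), (302, [131, 115, 104]), (304, [150, 119, 90]), (306, [150, 120, 91]), (308, [151, 120, 91]), (310, [132, 105, 78]), (312, [52, 51, 50]), (314, [53, 54, 56]), (316, [58, 59, 62]), (318, [61, 63, 64]), (320, [63, 63, 67]), (322, [54, 58, 58]), (324, [80, 133, 113]), (326, [118, 187, 163]), (328, [122, 193, 168])]
145 [(272, [121, 191, 166]), (274, [120, 191, 165]), (276, [172, 212, 197]), (278, [255, 255, 255]), (280, [255, 255, 255]), (282, [255, 255, 255]), (284, [255, 255, 255]), (286, [255, 255, 255]), (288, [255, 255, 255]), (290, [231, 238, 239]), (292, [166, 174, 179]), (294, [152, 159, 165]), (296, [156, 163, 
[... 956 characters left out ...]
22, [41, 46, 46]), (324, [77, 127, 107]), (326, [114, 184, 159]), (328, [120, 191, 166])]
[(116, [118, 189, 163]), (118, [119, 189, 163]), (120, [119, 190, 164]), (122, [116, 186, 161]), (124, [78, 127, 108]), (126, [51, 51, 49]), (128, [52, 51, 49]), (130, [52, 51, 50]), (132, [52, 50, 48]), (134, [51, 49, 48]), (136, [51, 49, 47]), (138, [50, 49, 47]), (140, [53, 50, 49]), (142, [58, 53, 50]), (144, [57, 53, 51]), (146, [57, 52, 50]), (148, [57, 52, 50]), (150, [49, 44, 42]), (152, [52, 48, 44]), (154, [51, 47, 45]), (156, [52, 47, 43]), (158, [49, 44, 41]), (160, [49, 43, 41]), (162, [51, 45, 41]), (164, [58, 57, 49]), (166, [94, 152, 130]), (168, [121, 190, 165]), (170, [121, 190, 164])]
```

View pics/w3.png

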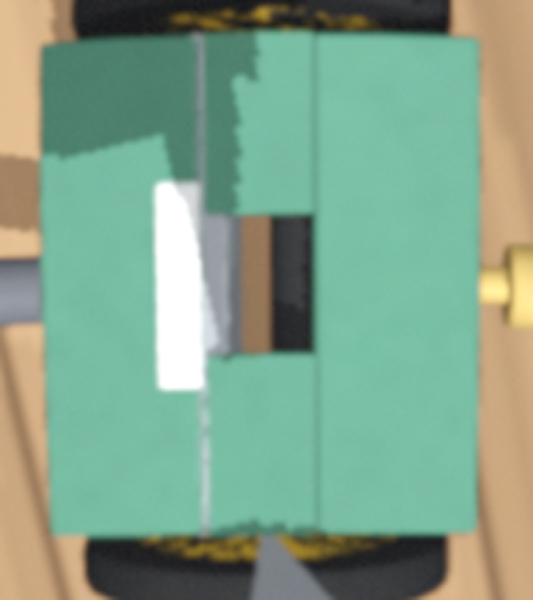

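```bash
cat >> h.py <<'E'
def projw(c,P):
    q=np.array(c["orientation"]).T@(np.array(P)-c["origin"]); x,y,z=q[0],-q[1],-q[2]; n=np.hypot(x,y); t=np.arctan2(n,z)
    return np.array([c["cx"]+c["fx"]*t*x/n,c["cy"]+c["fy"]*t*y/n])
E
python3 - <<'E'
from h import *
c=r.capture("wrist"); s=r.sense(); tcp=s["tcp_pos"]; sx=-s["ee_rot"][:,1]; sy=np.cross([0,0,1],sx)
for x,y,z in((0,-12,0),(-3,-12,0),(0,12,0),(0,-12,60),(-15,-12,60),(4,-20,154),(-22,-20,154)):
    print((x,y,z),np.round(projw(c,tcp+((x+9)*sx+y*sy)*1e-3+np.array([0,0,(z-117)*1e-3])),1))
e=[atz(c,p,.105,1) for p in((324,128),(324,163))]; d=e[1]-e[0]; print("slot yaw",np.degrees(np.arctan2(-d[0],d[1])))
m=atz(c,(297.2,145.2),.105,1); print("mouth",m, "-x edge mid",atz(c,(323.8,145.2),.105,1))
g=c["img"].astype(int)
for row in(222,228,234,240): print(row,[(x,g[row,x].tolist()) for x in range(300,330,1)])
q=m-tcp; print("mouth in tool/sower axes mm",1e3*q@sx,1e3*q@sy)
E
```

```text
(0, -12, 0) [307.9 220.7]
(-3, -12, 0) [311.8 220.7]
(0, 12, 0) [308.1 250.7]
(0, -12, 60) [304.9 240.8]
(-15, -12, 60) [329.5 240.8]
(4, -20, 154) [283.7 286.1]
(-22, -20, 154) [355.5 286.2]
slot yaw -11.946211256418414
mouth [ 0.49462365 -0.29575637  0.105     ] -x edge mid [ 0.46942393 -0.29028642  0.105     ]
222 [(300, [150, 123, 44]), (301, [142, 117, 44]), (302, [125, 103, 41]), (303, [126, 103, 39]), (304, [132, 109, 44]), (305, [122, 100, 40]), (306, [108, 91, 48]), (307, [104, 96, 76]), (308, [112, 112, 110]), (309, [121, 126, 130]), (310, [123, 129, 134]), (311, [124, 130, 135]), (312, [123, 127, 130]), (313, [126, 123, 116]), (314, [139, 126, 94]), (315, [134, 114, 62]), (316, [111, 93, 45]), (317, [94, 78, 38]), (318, [89, 75, 40]), (319, [93, 78, 39]), (320, [106, 88, 40]), (321, [105, 87, 39]), (322, [90, 77, 39]), (323, [89, 76, 39]), (324, [99, 83, 38]), (325, [104, 87, 37]), (326, [95, 80, 36]), (327, [79, 67, 36]), (328, [58, 51, 33]), (329, [41, 39, 32])]
228 [(300, [74, 61, 35]), (301, [65, 56, 34]), (302, [48, 43, 39]), (303, [36, 34, 34]), (304, [42, 40, 35]), 
[... 1328 characters left out ...]
65, 67, 68]), (304, [77, 80, 82]), (305, [100, 104, 109]), (306, [115, 120, 125]), (307, [122, 128, 133]), (308, [123, 129, 134]), (309, [123, 129, 134]), (310, [122, 129, 133]), (311, [122, 128, 134]), (312, [123, 129, 133]), (313, [123, 129, 133]), (314, [122, 129, 134]), (315, [122, 128, 133]), (316, [123, 129, 134]), (317, [122, 128, 133]), (318, [123, 128, 133]), (319, [124, 130, 135]), (320, [122, 128, 133]), (321, [123, 129, 134]), (322, [122, 128, 133]), (323, [121, 127, 133]), (324, [123, 128, 134]), (325, [123, 129, 134]), (326, [123, 128, 134]), (327, [121, 128, 132]), (328, [118, 123, 129]), (329, [109, 114, 119])]
mouth in tool/sower axes mm 21.855900172825645 -69.28464198244033
```

Projecting the held gauge from the tool pose matches the image to under 1 px. The slot yaw matches the tool, so I move over the slot 2 mm off the plate.

Emit:
{"op": "move_arm", "data": {"series": [[[0, 0, 0], [0.03, -0.005, 0], 0], [[0, 0, 0], [0.04, -0.006, 0], 0], [[0, 0, 0], [0.04, -0.006, 0], 0], [[0, 0, 0], [0.0286, -0.0048, 0], 0], [[0, 0, 0], [0, 0, 0], 0], [[0, 0, 0], [0, 0, 0.03], 0], [[0, 0, 0], [0, 0, 0.05], 0], [[0, 0, 0], [0, 0, 0.04], 0], [[0, 0, 0], [0, 0, 0.02], 0], [[0, 0, 0], [0, 0, 0.01], 0], [[0, 0, 0], [0, 0, 0], 0], [[0, 0, 0], [0, 0, 0], 0]]}}

```text
time_s: 10.9
tcp_pos: [0.4845, -0.2938, 0.2331]
ee_rot: [[-0.209, -0.978, 0.002], [-0.978, 0.209, -0.001], [0.001, -0.002, -1.0]]
wrist_force: [0.6, -1.0, -0.7]
gripper_width: 0.3
gripper_force: 30.0
```

```bash
cat >> h.py <<'E'
M=np.array([.49462,-.29576,.105]); SX=np.array([.9783,-.207,0]); SY=np.array([.207,.9783,0])
def st():
    s=r.sense(); q=(s["tcp_pos"]-M)*1e3; f=s["wrist_force"]
    print("face sx %.1f  sy %.1f  tip z %.1f"%(q@SX+9,q@SY,s["tcp_pos"][2]*1e3-117),"F sx sy z",np.round([f@SX,f@SY,f[2]],1),"t",s["time_s"])
E
python3 -c "
from h import *
st();c=r.capture('wrist');st();save(c,'w4.png',(200,60,440,300),2.5)
print(projw(c,M),r.pinpoint('sower_mouth','wrist')[:1])"
```

```text
face sx -1.3  sy -0.1  tip z 116.1 F sx sy z [ 0.7 -0.8 -0.7] t 10.9
face sx -1.3  sy -0.1  tip z 116.2 F sx sy z [ 0.2 -0.1 -1.9] t 10.95
[307.15227123 232.76220247] [{'centre': [307.3, 232.2], 'score': 0.9}]
```

View pics/w4.png

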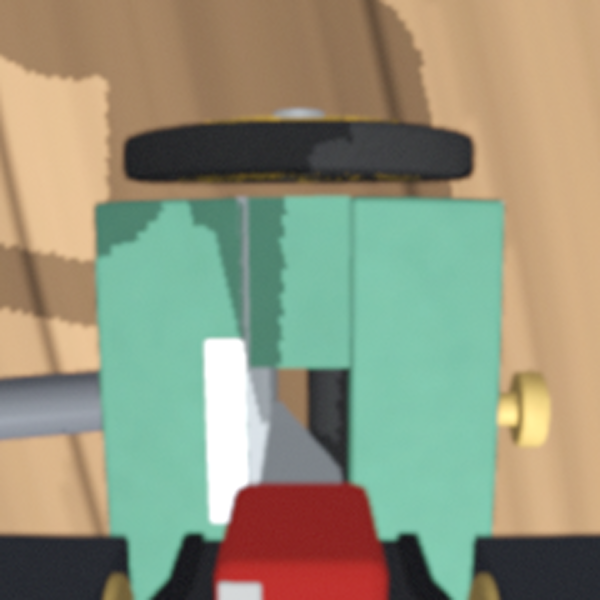

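The tip is at crop (270,405), right beside the plate's face edge and inside the slot mouth. Now I descend a little, above the roller.

Emit:
{"op": "move_arm", "data": {"series": [[[0, 0, 0], [0, 0, 0.012], 0], [[0, 0, 0], [0, 0, 0.012], 0], [[0, 0, 0], [0, 0, 0.012], 0], [[0, 0, 0], [0, 0, 0.012], 0], [[0, 0, 0], [0, 0, 0], 0], [[0, 0, 0], [0, 0, 0], 0]]}}

```text
time_s: 11.6
tcp_pos: [0.4839, -0.2936, 0.2078]
ee_rot: [[-0.209, -0.978, -0.0], [-0.978, 0.209, -0.0], [0.0, 0.0, -1.0]]
wrist_force: [0.0, 1.0, -0.8]
gripper_width: 0.295
gripper_force: 30.0
```

```bash
python3 -c "
from h import *
for i in range(4): r.capture('wrist');st()"
```

```text
face sx -1.8  sy -0.1  tip z 91.1 F sx sy z [-0.8 -0.1 -1.3] t 11.65
face sx -1.7  sy -0.1  tip z 91.3 F sx sy z [ 0.5 -0.1 -1.6] t 11.7
face sx -1.7  sy -0.1  tip z 91.4 F sx sy z [ 0.3  0.1 -1.8] t 11.75
face sx -1.7  sy -0.1  tip z 91.4 F sx sy z [-0.4  0.4 -0.9] t 11.8
```

Emit:
{"op": "move_arm", "data": {"series": [[[0, 0, 0], [0, -0.001, 0], 0], [[0, 0, 0], [0, -0.001, 0], 0], [[0, 0, 0], [0, -0.001, 0], 0], [[0, 0, 0], [0, 0, 0], 0]]}}

```text
time_s: 12.2
tcp_pos: [0.4855, -0.2939, 0.2081]
ee_rot: [[-0.209, -0.978, 0.0], [-0.978, 0.209, -0.0], [0.0, -0.0, -1.0]]
wrist_force: [-0.1, -0.8, -1.0]
gripper_width: 0.298
gripper_force: 30.0
```

```bash
python3 -c "
from h import *
for i in range(3): r.capture('wrist');st()"
```

```text
face sx -0.4  sy -0.1  tip z 91.1 F sx sy z [-0.2  0.2 -1.4] t 12.25
face sx -0.5  sy -0.0  tip z 91.0 F sx sy z [ 0.   0.5 -1.8] t 12.3
face sx -0.4  sy -0.0  tip z 91.0 F sx sy z [ 0.2 -0.  -1.2] t 12.35
```

Emit:
{"op": "move_arm", "data": {"series": [[[0, 0, 0], [0, -0.001, 0], 0], [[0, 0, 0], [0, 0, 0], 0]]}}

```text
time_s: 12.55
tcp_pos: [0.4858, -0.2939, 0.208]
ee_rot: [[-0.209, -0.978, -0.0], [-0.978, 0.209, 0.0], [-0.0, 0.0, -1.0]]
wrist_force: [-0.2, 0.1, -1.6]
gripper_width: 0.297
gripper_force: 30.0
```

```bash
python3 -c "
from h import *
for i in range(3): r.capture('wrist');st()"
```

```text
face sx 0.0  sy -0.1  tip z 91.0 F sx sy z [ 0.7  0.9 -1.3] t 12.6
face sx 0.0  sy -0.0  tip z 91.0 F sx sy z [-0.3 -0.2 -2. ] t 12.65
face sx 0.0  sy -0.1  tip z 91.0 F sx sy z [-0.3  0.  -1.5] t 12.7
```

Emit:
{"op": "move_arm", "data": {"series": [[[0, 0, 0], [0, -0.001, 0], 0], [[0, 0, 0], [0, 0, 0], 0]]}}

```text
time_s: 12.9
tcp_pos: [0.486, -0.294, 0.208]
ee_rot: [[-0.209, -0.978, -0.001], [-0.978, 0.209, 0.0], [-0.0, 0.001, -1.0]]
wrist_force: [-0.7, -1.0, -0.8]
gripper_width: 0.295
gripper_force: 30.0
```

```bash
python3 -c "
from h import *
for i in range(3): r.capture('wrist');st()"
```

```text
face sx 0.2  sy -0.1  tip z 91.0 F sx sy z [-0.8  0.1 -1.4] t 12.95
face sx 0.2  sy -0.1  tip z 91.0 F sx sy z [-0.3  0.1 -0.9] t 13.0
face sx 0.2  sy -0.0  tip z 91.0 F sx sy z [-0.7 -0.3 -1.3] t 13.05
```

Emit:
{"op": "move_arm", "data": {"series": [[[0, 0, 0], [0, -0.001, 0], 0], [[0, 0, 0], [0, 0, 0], 0]]}}

```text
time_s: 13.25
tcp_pos: [0.4863, -0.2941, 0.2079]
ee_rot: [[-0.209, -0.978, -0.002], [-0.978, 0.209, 0.0], [0.0, 0.002, -1.0]]
wrist_force: [-2.8, 0.2, 0.1]
gripper_width: 0.297
gripper_force: 30.0
```

```bash
python3 -c "
from h import *
for i in range(3): r.capture('wrist');st()"
```

```text
face sx 0.5  sy -0.1  tip z 90.9 F sx sy z [-1.6 -1.2 -0.6] t 13.3
face sx 0.5  sy -0.1  tip z 90.9 F sx sy z [-2.6 -0.4 -1. ] t 13.35
face sx 0.5  sy -0.1  tip z 90.9 F sx sy z [-2.4  0.2 -0.3] t 13.4
```

Emit:
{"op": "move_arm", "data": {"series": [[[0, 0, 0], [0, 0.0012, 0], 0], [[0, 0, 0], [0, 0, 0.01], 0], [[0, 0, 0], [0, 0, 0.01], 0], [[0, 0, 0], [0, 0, 0.01], 0], [[0, 0, 0], [0, 0, 0.01], 0], [[0, 0, 0], [0, 0, 0.01], 0], [[0, 0, 0], [0, 0, 0.008], 0], [[0, 0, 0], [0, 0, 0.004], 0], [[0, 0, 0], [0, 0, 0], 0]]}}

```text
time_s: 14.3
tcp_pos: [0.4861, -0.2939, 0.1764]
ee_rot: [[-0.21, -0.978, -0.001], [-0.978, 0.21, 0.0], [-0.0, 0.001, -1.0]]
wrist_force: [-1.5, 0.0, -3.1]
gripper_width: 0.302
gripper_force: 30.0
```

```bash
python3 -c "
from h import *
for i in range(3): r.capture('wrist');st()"
```

```text
face sx 0.3  sy 0.1  tip z 59.5 F sx sy z [-1.8  0.2 -2.5] t 14.35
face sx 0.3  sy 0.1  tip z 59.6 F sx sy z [-2.   0.8 -2.6] t 14.4
face sx 0.3  sy 0.1  tip z 59.7 F sx sy z [-1.8 -0.6 -2. ] t 14.45
```

Emit:
{"op": "move_arm", "data": {"series": [[[0, 0, 0], [0, 0.0006, 0.004], 0], [[0, 0, 0], [0, 0, 0.006], 0], [[0, 0, 0], [0, 0, 0.006], 0], [[0, 0, 0], [0, 0, 0.006], 0], [[0, 0, 0], [0, 0, 0.004], 0], [[0, 0, 0], [0, 0, 0], 0]]}}

```text
time_s: 15.05
tcp_pos: [0.486, -0.2939, 0.1635]
ee_rot: [[-0.21, -0.978, 0.0], [-0.978, 0.21, 0.0], [-0.0, 0.0, -1.0]]
wrist_force: [-1.4, -0.1, -2.9]
gripper_width: 0.299
gripper_force: 30.0
```

```bash
python3 -c "
from h import *
for i in range(3): r.capture('wrist');st()"
```

```text
face sx 0.2  sy 0.0  tip z 46.5 F sx sy z [-2.  -0.8 -1.8] t 15.1
face sx 0.2  sy 0.0  tip z 46.6 F sx sy z [-2.3 -0.9 -2.4] t 15.15
face sx 0.2  sy 0.1  tip z 46.7 F sx sy z [-1.3  0.7 -3. ] t 15.2
```

Emit:
{"op": "move_arm", "data": {"series": [[[0, 0, 0], [0, 0.0008, 0.002], 0], [[0, 0, 0], [0, 0, 0.004], 0], [[0, 0, 0], [0, 0, 0.004], 0], [[0, 0, 0], [0, 0, 0.004], 0], [[0, 0, 0], [0, 0, 0.004], 0]]}}

```text
time_s: 15.7
tcp_pos: [0.4859, -0.2939, 0.155]
ee_rot: [[-0.209, -0.978, 0.001], [-0.978, 0.209, -0.0], [0.0, -0.001, -1.0]]
wrist_force: [-0.9, 0.5, -0.7]
gripper_width: 0.297
gripper_force: 30.0
```

```bash
python3 -c "
from h import *
st()
for i in range(3): r.capture('wrist');st()"
```

```text
face sx 0.1  sy -0.0  tip z 38.0 F sx sy z [-0.9  0.3 -0.7] t 15.7
face sx 0.0  sy 0.0  tip z 37.6 F sx sy z [ 0.   0.3 -1.7] t 15.75
face sx 0.0  sy 0.0  tip z 37.7 F sx sy z [-0.7  0.7 -2. ] t 15.8
face sx 0.0  sy 0.0  tip z 37.8 F sx sy z [-0.7 -0.4 -2.1] t 15.85
```

Clean so far, with little lateral force. I continue down in small steps.

Emit:
{"op": "move_arm", "data": {"series": [[[0, 0, 0], [0, 0, 0.003], 0], [[0, 0, 0], [0, 0, 0.003], 0], [[0, 0, 0], [0, 0, 0.003], 0], [[0, 0, 0], [0, 0, 0.003], 0]]}}

```text
time_s: 16.25
tcp_pos: [0.4858, -0.294, 0.149]
ee_rot: [[-0.209, -0.978, 0.001], [-0.978, 0.209, -0.0], [0.0, -0.001, -1.0]]
wrist_force: [0.6, -0.1, -1.3]
gripper_width: 0.297
gripper_force: 30.0
```

```bash
python3 -c "
from h import *
st()
for i in range(2): r.capture('wrist');st()"
```

```text
face sx 0.0  sy -0.1  tip z 32.0 F sx sy z [ 0.6  0.1 -1.3] t 16.25
face sx -0.1  sy 0.0  tip z 31.7 F sx sy z [-0.   0.2 -1.4] t 16.3
face sx -0.1  sy -0.0  tip z 31.8 F sx sy z [ 0.5  0.8 -1.7] t 16.35
```

Emit:
{"op": "move_arm", "data": {"series": [[[0, 0, 0], [0, 0, 0.002], 0], [[0, 0, 0], [0, 0, 0.002], 0], [[0, 0, 0], [0, 0, 0.002], 0], [[0, 0, 0], [0, 0, 0.002], 0]]}}

```text
time_s: 16.75
tcp_pos: [0.4858, -0.2941, 0.1454]
ee_rot: [[-0.209, -0.978, 0.001], [-0.978, 0.209, -0.001], [0.0, -0.001, -1.0]]
wrist_force: [-0.9, 0.6, 0.9]
gripper_width: 0.297
gripper_force: 30.0
```

```bash
python3 -c "
from h import *
st()
for i in range(2): r.capture('wrist');st()"
```

```text
face sx 0.0  sy -0.2  tip z 28.4 F sx sy z [-1.   0.4  0.9] t 16.75
face sx 0.1  sy -0.1  tip z 28.3 F sx sy z [ 1.  -0.6 -0. ] t 16.8
face sx 0.0  sy -0.1  tip z 28.3 F sx sy z [0.1 0.3 0.4] t 16.85
```

Emit:
{"op": "move_arm", "data": {"series": [[[0, 0, 0], [0, 0, 0.002], 0], [[0, 0, 0], [0, 0, 0.002], 0], [[0, 0, 0], [0, 0, 0.002], 0]]}}

```text
time_s: 17.15
tcp_pos: [0.4859, -0.2941, 0.1427]
ee_rot: [[-0.209, -0.978, 0.001], [-0.978, 0.209, -0.001], [0.001, -0.001, -1.0]]
wrist_force: [-0.7, -0.4, 4.8]
gripper_width: 0.294
gripper_force: 30.0
```

```bash
python3 -c "
from h import *
st()
for i in range(2): r.capture('wrist');st()"
```

```text
face sx 0.1  sy -0.2  tip z 25.7 F sx sy z [-0.6 -0.5  4.8] t 17.15
face sx 0.1  sy -0.2  tip z 25.5 F sx sy z [-0.6 -0.9  3.8] t 17.2
face sx 0.1  sy -0.2  tip z 25.5 F sx sy z [-0.1 -0.5  4.2] t 17.25
```

Emit:
{"op": "move_arm", "data": {"series": [[[0, 0, 0], [0, 0, 0.002], 0], [[0, 0, 0], [0, 0, 0.0015], 0]]}}

```text
time_s: 17.45
tcp_pos: [0.4859, -0.2942, 0.1411]
ee_rot: [[-0.209, -0.978, 0.001], [-0.978, 0.209, -0.001], [0.001, -0.001, -1.0]]
wrist_force: [-0.8, 0.5, 6.9]
gripper_width: 0.296
gripper_force: 30.0
```

```bash
python3 -c "
from h import *
st()
for i in range(3): r.capture('wrist');st()"
```

```text
face sx 0.1  sy -0.3  tip z 24.1 F sx sy z [-0.9  0.3  6.9] t 17.45
face sx 0.1  sy -0.3  tip z 24.0 F sx sy z [-0.4 -0.4  5.5] t 17.5
face sx 0.1  sy -0.3  tip z 24.0 F sx sy z [-0.7 -0.3  4. ] t 17.55
face sx 0.2  sy -0.3  tip z 24.0 F sx sy z [-0.6 -0.4  5.2] t 17.6
```

Emit:
{"op": "move_arm", "data": {"series": [[[0, 0, 0], [0, 0, 0.0008], 0], [[0, 0, 0], [0, 0, 0.0008], 0]]}}

```text
time_s: 17.8
tcp_pos: [0.4859, -0.2942, 0.1407]
ee_rot: [[-0.209, -0.978, 0.001], [-0.978, 0.209, -0.001], [0.001, -0.001, -1.0]]
wrist_force: [-0.9, 0.9, 8.1]
gripper_width: 0.296
gripper_force: 30.0
```

```bash
python3 -c "
from h import *
st()
for i in range(3): r.capture('wrist');st()"
```

```text
face sx 0.2  sy -0.3  tip z 23.7 F sx sy z [-1.1  0.7  8.1] t 17.8
face sx 0.2  sy -0.3  tip z 23.6 F sx sy z [-1.3 -0.3  7.2] t 17.85
face sx 0.2  sy -0.3  tip z 23.6 F sx sy z [-1.9  0.3  6.8] t 17.9
face sx 0.2  sy -0.3  tip z 23.6 F sx sy z [-1.4 -0.1  6.4] t 17.95
```

Emit:
{"op": "move_arm", "data": {"series": [[[0, 0, 0], [0, 0, 0], 0.7], [[0, 0, 0], [0, 0, 0], 0.7], [[0, 0, 0], [0, 0, 0], 0.7], [[0, 0, 0], [0, 0, 0], 0.7], [[0, 0, 0], [0, 0, 0], 0.7], [[0, 0, 0], [0, 0, 0], 0.7], [[0, 0, 0], [0, 0, 0], 0.7]]}}

```text
time_s: 18.65
tcp_pos: [0.4856, -0.2939, 0.1394]
ee_rot: [[-0.209, -0.978, -0.0], [-0.978, 0.209, 0.0], [-0.0, 0.0, -1.0]]
wrist_force: [-0.6, -0.6, -0.1]
gripper_width: 0.691
gripper_force: 0.0
```

Emit:
{"op": "move_arm", "data": {"series": [[[0, 0, 0], [0, 0, -0.01], 0.7], [[0, 0, 0], [0, 0, -0.02], 0.7], [[0, 0, 0], [0, 0, -0.04], 0.7], [[0, 0, 0], [0, 0, -0.05], 0.7], [[0, 0, 0], [0, 0, -0.05], 0.7], [[0, 0, 0], [0, 0, -0.05], 0.7], [[0, 0, 0], [0, 0, -0.02], 0.7], [[0, 0, 0], [0.05, 0, 0], 0.7], [[0, 0, 0], [0, 0, 0], 0.7], [[0, 0, 0], [0, 0, 0], 0.7]]}}

```text
time_s: 19.65
tcp_pos: [0.4798, -0.3183, 0.2589]
ee_rot: [[-0.21, -0.978, -0.001], [-0.978, 0.21, 0.001], [-0.001, 0.001, -1.0]]
wrist_force: [-0.1, -0.3, 0.1]
gripper_width: 0.699
gripper_force: 0.0
```

Run:
```python
from h import *
c=r.capture("wrist"); s=r.capture("scene"); print(r.sense()["wrist_force"])
a=cv2.resize(c["img"][100:330,180:440],(400,354)); b=cv2.resize(s["img"][120:240,200:336],(400,354),interpolation=3)
cv2.imwrite("pics/f.png",np.hstack([a,b])[:,:,::-1])
for x,y in((4,-20),(4,20),(-22,20),(-22,-20)): print(np.round(projw(c,M+(x*SX+y*SY)*1e-3+np.array([0,0,.0236+.154-.105])),1), np.round((np.array(projw(c,M+(x*SX+y*SY)*1e-3+np.array([0,0,.0726])))-[180,100])*400/260))
```

```text
[ 0.10757074  0.64487082 -0.23436611]
[299.4 255.8] [184. 240.]
[300.6 308.7] [185. 321.]
[336.6 308.6] [241. 321.]
[337.4 255.7] [242. 240.]
```

View pics/f.png

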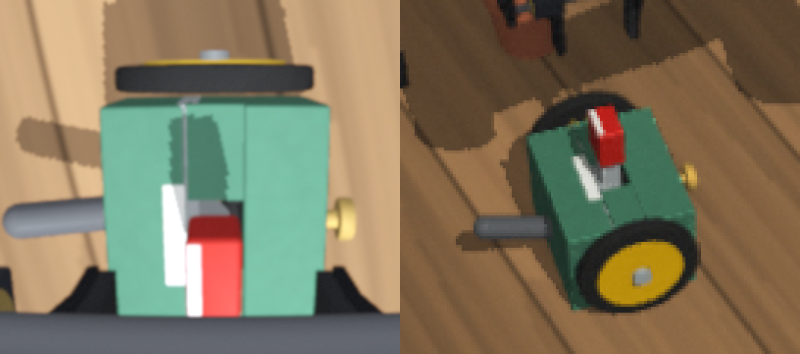

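The gauge stands upright in the slot, with its stripe on the sower's stripe side. Its handle top is at (187–242, 240) in the left panel, against a prediction of (184–242, 240). The gripper is clear and touching nothing, so I hand in.

```bash
python3 -c "
from station import r
print(r.finish_job())"
```

```text
the job is handed in; nothing more can be done
None
```

The taper gauge was taken from the caddy and now stands upright in the seed drill's slot, flat face along the plate, stopped where the downward push read about 8 N and released there; the job is handed in at about 20 s, and I got no verdict back.

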